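# Loosen a knurled clamp nut two turns and swing the strap off a setting ring

## Robot

A 6-joint arm with a two-finger parallel gripper is mounted at the origin on a cart in front of the work surface, level with it; the furniture and walls round the work are solid. World frame = base frame: x ahead of the robot, y to its left, z up, the work surface at z = 0. Lengths are in m, angles in rad, forces in N, time in s.
With the tool pointing down it reaches from about 0.35 to 0.775 m from the base axis. Payload 7.3 kg.
Tool frame: the origin (TCP) lies midway between the tips of the shut fingers; the grasp point (between the pads) lies 19 mm behind it; z points along the fingers, y is the direction in which the jaws open and shut (so a half turn about z gives the same grasp; the last joint's range is limited). The gripper opens to 92 mm and grips with 3 to 60 N. Pads are 19 mm wide; open, the fingers measure 130 mm over their backs; the gripper's body (75 mm by 190 mm) begins 47 mm behind the grasp point.
Start: joints at [1.186, 0.342, 1.524, -0, 1.275, -0.146], TCP at [0.124, 0.51, 0.227] pointing down, gripper open.
Joint ranges: [-2.53, 2.53], [-0.77, 2.02], [0.04, 2.7], [-1, 4.14], [0.28, 2.66], [-3.11, 3.11]. Speed limits (rad/s): [2.57, 2.57, 3.14, 3.14, 3.14, 3.14].

## Interface

Orientations are given as a unit quaternion [x, y, z, w].
In Python, from rig import arm gives the robot as it stands.
- The arm moves only by the tool arm_command, never from a script. Its argument "motion" is a list of rows, each an object with "translation": the shift along the tool's x, y, z in mm, a list of three; "twist": the turn about the tool's z in degrees. In form: [{"translation": [x, y, z], "twist": twist}, ...]. A call has 1 to 10 rows; each row shifts and turns the commanded pose from where the row before left it, along the tool's axes as they then stand; what a row does not reach is not made up. A row lasts 1/8 s, in which the tool goes at most 62.5 mm and 10.7 degrees, less where a joint would pass 70% of its speed; a pose out of reach is approached as far as the arm can. A call with a gripper value outside its range is refused whole. "jaw" is the finger opening in mm, from 0 to 91.8, set as the call begins (left out, the last holds). The fingers move at their own pace and stop on an object; the grip force is fixed at half the most. Time passes only in rows, so rows that do not move let the fingers close. It gives the time, the measured TCP pose, the force and the opening at its end, in the units of the state.
- arm.read_state(): the state, without advancing time (a new reading comes with each control period).
- arm.get_image(name): name is "side" or "top"; returns the picture (400x640x3 uint8, red, green, blue); there is no depth.
- arm.calibration(name): a dict with "mtx" (3x3 intrinsics, pixels), "origin" and "orientation" of the camera in the world. Camera axes: x right, y down, z forward; pixel columns grow to the right and rows downward; lengths in m; the calibration is good to about 2 mm. A picture is of the moment at which its call begins. calibration takes no time and is no camera call.
- arm.sign_off(): hands the job in, once; it reports no verdict.
The state is a dict: "time_s": time; "q": joint angles; "joint_vel": joint speeds; "effort": joint torques, N m; "tcp_pos": TCP position; "ee_rot": TCP orientation; "contact_force": force on the tool from outside, world axes, zero at the start; "moment": the same for the moment, N m; "grip_width": finger opening in m.
Only numpy, scipy, OpenCV 4.12 (cv2) and the standard library are available. Lean on these libraries where they do the work, as an engineer would, in place of code of your own. Each camera call takes 0.05 s, during which the arm holds its last target.

## Task

Free the setting ring in the clamping fixture: roll a fingertip across the rim of the knurled brass nut until it is two full turns looser (counter-clockwise seen from above), no more, so that it stays well on its stud, then push the dark swing strap away from you, out from under the nut and round by about a quarter turn, so that the ring lies uncovered. Only push and stroke from outside with the fingers: never put the nut or the strap between them, leave the ring lying in its nest, and do not disturb the other things on the bench.

Things in the scene. Friction and masses are not known exactly. Their poses are not given: they have to be found in the camera images.
- clamp_fixture: grey base plate of the clamping fixture, fixed, 88 (x) x 168 (y) mm, top 16 mm above the bench; origin under its centre, on the bench. Its x points away from the robot (yaw up to 0.4 rad either way); in its frame the ring nest is at the origin, the strap's pivot at y +48 mm, the nut's stud at y -48 mm. Stud (12 mm across) and pivot bolt (17 mm) reach 80 and 53 mm above the bench
- knurled_nut (a joint): turn of the nut, rad: 0 = tight (starts within 0.3 of it), grows as it loosens, counter-clockwise from above; two turns = 12.57. Lifts 3 mm a turn. Stays where left; about 1.5 N along the rim turns it, a finger pressed on with 3 to 8 N carries it. The nut's foot sits behind 4.5 mm nibs at the mouth of the strap's slot and clears them after about 1.4 turns: till then the strap is locked
- nut_centre (a point): centre of the brass nut's knurled rim, on its axis at the rim's mid height: 57 mm above the bench when tight, 63 mm after two turns. The rim is 40 mm across and 14 mm high (7 mm above and below this point), free all round. A red painted witness mark runs over the edge of its top. Below it is the strap's head, 40 x 40 mm, up to 48.5 mm above the bench
- strap (a joint): swing of the strap about its upright pivot, rad: 0 = closed over the ring and round the stud; grows as its free end swings away from the robot (counter-clockwise from above), stop at 1.75. The ring is uncovered from about 0.9. Stays where left; about 2 N at the flank push it
- strap_flank (a point): point on the strap's flank that faces the robot when closed, 42 mm from the pivot axis, 37.5 mm above the bench (mid thickness); moves with the strap; its y axis runs along the strap to the pivot, x into the strap. The strap is a dark steel bar 26 mm wide, 31 to 44 mm above the bench, 116 mm from pivot to free end
- strap_mid (a point): as strap_flank, but on the strap's centre line (13 mm farther in), same axes
- strap_pivot (a point): the strap's pivot axis, at the height of the strap's top, 44 mm above the bench
- setting_ring: plain steel setting ring, 45 mm across and 12 mm high, loose, lying in its nest under the strap between dowel pins; origin at the centre of its underside, 18 mm above the bench; its top is 30 mm above the bench
- plug_gauge_a: steel plug gauge with hexagonal handle, 26x111x27, lying beside the fixture's left end (mm); a bystander; origin at the centre of its underside
- collet_0: steel spring collet, 28 across, 36 tall, standing by the fixture's right end (mm); a bystander; origin at the centre of its underside
- gauge_block_b: steel gauge block, 9x35x20, standing on edge behind the fixture (mm); a bystander; origin at the centre of its underside
- coupling_d: threaded coupling with red hexagon nut, 31x28x56, standing at the front left (mm); a bystander; origin at the centre of its underside
- caliper: digital caliper, 73x240x20, lying at the left (mm); a bystander; origin at the centre of its underside
- hex_key_0: black hex key, 27x65x6, lying at the front right (mm); a bystander; origin at the centre of its underside

How it is judged:
On the way, in this order (a step that is already met when the one before it is completed fails the run):
1. the nut is two full turns looser while the strap is still closed (value of joint knurled_nut between 10.6664 and 14.4664 rad and value of joint strap below 0.2 rad), for 0.2 s.
2. the strap is swung clear of the ring (value of joint strap above 1.1 rad), for 0.2 s.
At the end, for the whole second after the job is handed in: the nut stands 1.7 to 2.3 turns looser than tight (10.67 to 14.47 rad), the strap is swung at least 1.1 rad open, both at rest, and the setting ring still lies in its nest, within 6 mm of where it was (value of joint knurled_nut between 10.6664 and 14.4664 rad and value of joint strap above 1.1 rad and velocity of joint strap between -0.1 and 0.1 rad/s and velocity of joint knurled_nut between -0.2 and 0.2 rad/s and distance of setting_ring from where it was at the start of the episode below 0.006 m and linear speed of setting_ring below 0.02 m/s); the robot touches nothing.
It fails at once if the setting ring is lifted or pushed out of its nest (more than 8 mm) (distance of setting_ring from where it was at the start of the episode above 0.008 m).
It fails at once if the nut is taken between the fingers (horizontal distance between the grasp point and nut_centre below 0.012 m and z of the grasp point in the frame of nut_centre below 0.022 m).
It fails at once if the strap is taken between the fingers (x of the grasp point in the frame of strap_mid between -0.009 and 0.009 m and y of the grasp point in the frame of strap_mid between -0.03 and 0.035 m and z of the grasp point in the frame of strap_mid below 0.021 m).
It fails at once if a bystander is moved by more than 25 mm (distance of any of plug_gauge_a, collet_0, gauge_block_b, coupling_d, caliper, hex_key_0 from where it was at the start of the episode above 0.025 m).
It also fails if it takes over 72 s, if anything falls off the work surface, if the arm or the gripper's body presses on something with over 40 N, if the wrist force passes 120 N, or if a joint passes its speed limit or range.

## Working session

There is one attempt and no reset: what is moved stays moved. The work goes in short steps, Python scripts to look and compute and a tool call to move; the robot and the scene stay as the last step left them, time stands still between calls to the robot, and variables do not carry over. Pictures are saved under pics/ and viewed, and the job is handed in when it is done.

Besides the shell and the picture viewer there is one more tool, called after ">>>" as name([rows], argument=value, ...), one row to a line, values as JSON. arm_command: Moves the arm, as the interface text tells. Its arguments: {"type":"object","properties":{"motion":{"type":"array"},"jaw":{"type":"number"}},"required":["motion"]}

```bash
ls; mkdir -p pics
python3 - <<'E'
from rig import arm
import cv2
print(arm.read_state())
for n in("side","top"):
    c=arm.calibration(n);print(n,c)
    cv2.imwrite(f"pics/{n}0.png",arm.get_image(n)[:,:,::-1])
E
```

```text
pics
{'time_s': 0.0, 'q': array([ 1.18601150e+00,  3.42742684e-01,  1.52503920e+00,  9.52931427e-06,
        1.27538941e+00, -1.45986973e-01]), 'joint_vel': array([ 2.04944493e-04,  1.10515600e-03,  9.44946994e-05, -7.45536560e-04,
        1.04594363e-03,  1.04115555e-03]), 'effort': array([-3.14545950e-04, -4.31237483e+01, -2.44217420e+01,  7.16686388e-02,
        5.59272605e-02, -9.94235324e-05]), 'tcp_pos': array([0.12399234, 0.50972127, 0.22602686]), 'ee_rot': array([ 1.19116777e-01,  9.92879938e-01, -7.60493781e-04, -2.11422367e-04]), 'contact_force': array([ 0.05000469, -1.16655351,  0.54236456]), 'moment': array([0.0204074 , 0.01253464, 0.0078432 ]), 'grip_width': 0.09167159700106726}
side {'mtx': array([[367.21732178,   0.        , 314.90994482],
       [  0.        , 367.21732178, 197.42872671],
       [  0.        ,   0.        ,   1.        ]]), 'origin': array([ 0.34683049, -0.63892457,  0.61326239]), 'orientation': array([ 0.89484075, -0.1132441 ,  0.06142127, -0.42739119])}
top {'mtx': array([[375.9352466 ,   0.        , 319.15559453],
       [  0.        , 375.9352466 , 203.78528064],
       [  0.        ,   0.        ,   1.        ]]), 'origin': array([0.31380715, 0.00815207, 1.07540103]), 'orientation': array([ 0.71016347, -0.6983267 ,  0.06059049, -0.0658517 ])}
```

View pics/side0.png

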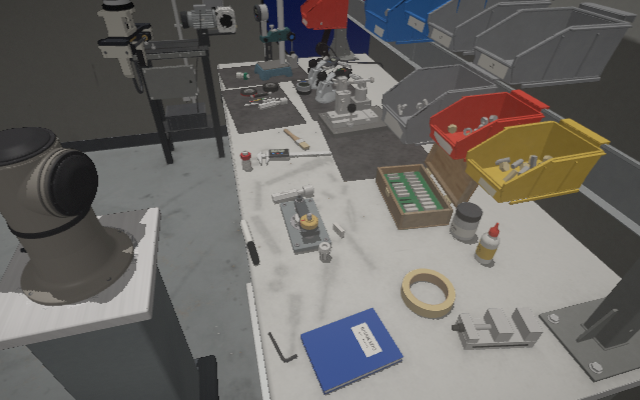

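View pics/top0.png

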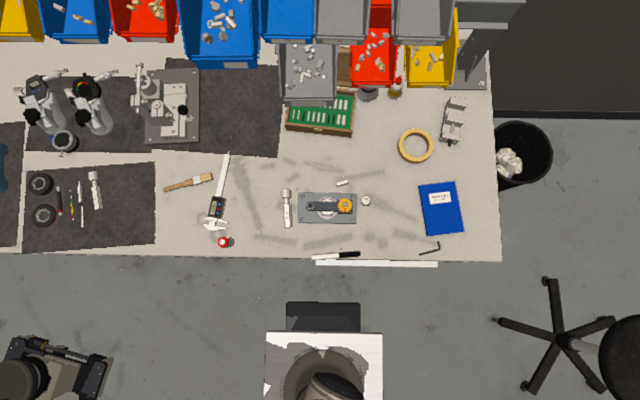

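```bash
cat > h.py <<'E'
import numpy as np,cv2
from scipy.spatial.transform import Rotation as R
from rig import arm
def proj(n,p):
    c=arm.calibration(n);q=R.from_quat(c['orientation']).inv().apply(np.atleast_2d(p)-c['origin'])
    u=q@c['mtx'].T;return u[:,:2]/u[:,2:]
def ray(n,uv,z):
    c=arm.calibration(n);uv=np.atleast_2d(uv)
    d=np.c_[uv,np.ones(len(uv))]@np.linalg.inv(c['mtx']).T
    d=R.from_quat(c['orientation']).apply(d);o=c['origin']
    return o+d*((z-o[2])/d[:,2])[:,None]
E
python3 - <<'E'
from h import *
t=cv2.imread('pics/top0.png');s=cv2.imread('pics/side0.png')
cv2.imwrite('pics/t0c.png',cv2.resize(t[170:270,260:390],None,fx=6,fy=6,interpolation=cv2.INTER_CUBIC)[:600])
cv2.imwrite('pics/s0c.png',cv2.resize(s[170:270,260:360],None,fx=6,fy=6,interpolation=cv2.INTER_CUBIC))
for n in('side','top'):print(n,proj(n,[[0,0,0],[.124,.51,.227],[.5,0,0],[.6,0,0]]))
print(ray('top',[[328,208],[345,205]],0.05))
E
```

```text
side [[ 80.32441403 262.54806665]
 [136.78678312  70.70916117]
 [305.48436958 224.26665027]
 [344.42364906 217.64624227]]
top [[322.55761878 391.50736166]
 [ 85.78071973 357.73579039]
 [325.26643302 206.72331324]
 [325.75601626 173.32597896]]
[[ 0.48788317 -0.00723214  0.05      ]
 [ 0.49707706 -0.0541862   0.05      ]]
```

View pics/t0c.png

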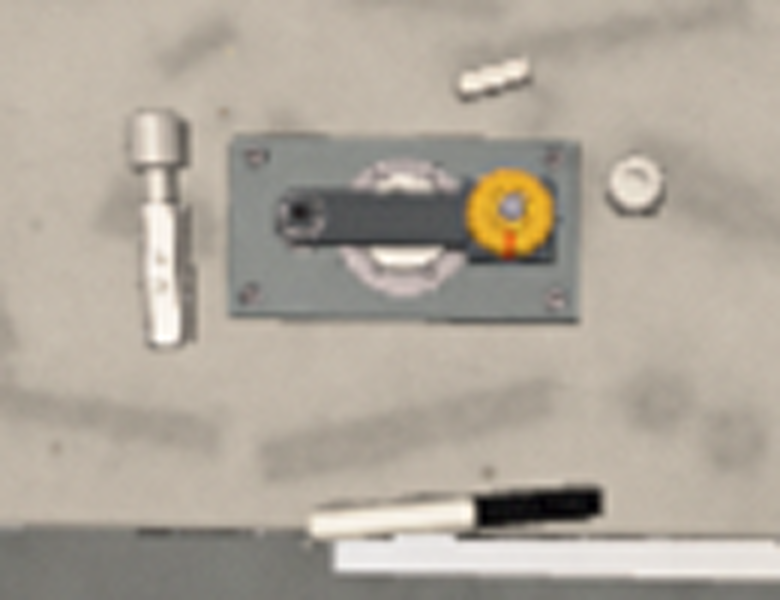

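View pics/s0c.png

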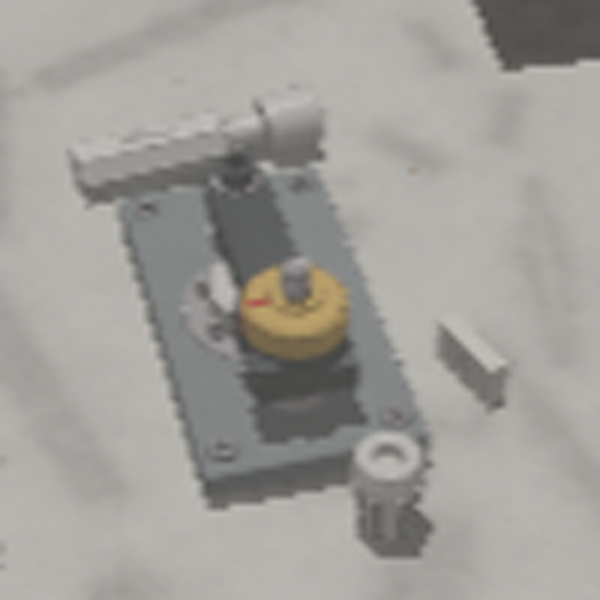

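Run:
```python
from h import *
t=cv2.imread('pics/top0.png');s=cv2.imread('pics/side0.png')
def hsv(i):return cv2.cvtColor(i,cv2.COLOR_BGR2HSV)
def big(m):
    n,l,st,ce=cv2.connectedComponentsWithStats(m.astype(np.uint8));k=1+st[1:,4].argmax();return l==k
# plate corners by hull (top)
h=hsv(t);print(h[215,305],h[215,250])
roi=np.zeros(t.shape[:2],bool);roi[185:232,290:362]=1
m=roi&(h[...,0]>80)&(h[...,0]<115)&(h[...,2]<150)
m=big(m)
r=cv2.minAreaRect(np.argwhere(m)[:,::-1].astype(np.float32));b=cv2.boxPoints(r);print(r)
P=ray('top',b,0.016);print(P.round(4),P.mean(0)); 
e=[P[(i+1)%4]-P[i] for i in range(4)];print([np.linalg.norm(x).round(4) for x in e]); print([np.arctan2(x[1],x[0]).round(3) for x in e])
for n,i in(('top',t),('side',s)):
    h=hsv(i);roi=np.zeros(i.shape[:2],bool)
    if n=='top':roi[190:225,330:362]=1
    else: roi[205:240,295:325]=1
    m=big(roi&(h[...,0]>8)&(h[...,0]<32)&(h[...,1]>110)&(h[...,2]>80))
    c=cv2.findContours(m.astype(np.uint8),0,1)[0][0]
    (x,y),rr=cv2.minEnclosingCircle(c);mm=np.argwhere(m).mean(0)[::-1];print(n,x,y,rr,mm,m.sum(),cv2.boundingRect(c))
    print(ray(n,[[x,y],mm],0.064 if n=='top' else .06))
rm=(hsv(t)[...,1]>120)&((hsv(t)[...,0]<9)|(hsv(t)[...,0]>172));rm[:195]=0;rm[225:]=0;rm[:,:330]=0;rm[:,360:]=0
print(np.argwhere(rm))
```

```text
[ 50   5 144] [ 16  33 187]
((328.0867919921875, 206.61045837402344), (29.150861740112305, 10.325919151306152), 6.842772960662842)
[[ 0.4872  0.035   0.016 ]
 [ 0.517   0.0321  0.016 ]
 [ 0.5082 -0.051   0.016 ]
 [ 0.4785 -0.0477  0.016 ]] [ 0.49773008 -0.00789705  0.016     ]
[np.float64(0.03), np.float64(0.0835), np.float64(0.0299), np.float64(0.0831)]
[np.float64(-0.098), np.float64(-1.676), np.float64(3.03), np.float64(1.466)]
top 344.5 205.31817626953125 7.47042989730835 [344.47468354 205.29746835] 158 (338, 198, 14, 15)
[[ 0.49367    -0.05197479  0.064     ]
 [ 0.49372631 -0.05190538  0.064     ]]
side 303.5 219.5 0.7072067856788635 [303.66666667 219.33333333] 3 (303, 219, 2, 2)
[[ 0.48438421 -0.04631294  0.06      ]
 [ 0.48487372 -0.04586508  0.06      ]]
[]
```

Run:
```python
from h import *
t=cv2.imread('pics/top0.png');s=cv2.imread('pics/side0.png')
def hsv(i):return cv2.cvtColor(i,cv2.COLOR_BGR2HSV)
def big(m):
    n,l,st,ce=cv2.connectedComponentsWithStats(m.astype(np.uint8));k=1+st[1:,4].argmax();return l==k
g=t.astype(int)
m=(g[...,0]>=g[...,2]-6)  # not beige
roi=np.zeros(t.shape[:2],bool);roi[185:232,285:365]=1
m=big(m&roi);ys,xs=np.where(m);print(xs.min(),xs.max(),ys.min(),ys.max(),m.sum())
r=cv2.minAreaRect(np.argwhere(m)[:,::-1].astype(np.float32));b=cv2.boxPoints(r);print(r)
P=ray('top',b,0.016);print(P.round(4),P.mean(0))
# long edges: fit lines
up=[(x,np.where(m[:,x])[0].min()) for x in range(302,354)];lo=[(x,np.where(m[:,x])[0].max()) for x in range(302,354)]
for l in(up,lo):
    p=ray('top',np.array(l,float)+.0,0.016);k=np.polyfit(p[:,1],p[:,0],1);print(k,'yaw',-np.arctan(k[0]))
h=hsv(s);print(h[222,309],h[226,309])
m=(h[...,0]>8)&(h[...,0]<32)&(h[...,1]>75);m[:208]=0;m[235:]=0;m[:,:295]=0;m[:,325:]=0
m=big(m);print(np.argwhere(m).mean(0)[::-1],m.sum(),cv2.boundingRect(m.astype(np.uint8)))
print(proj('side',[[.4937,-.052,.057],[.4937,-.052,.064],[.4937,-.052,.080]]))
print(proj('top',[[.4937,-.052,.080]]))
```

```text
298 355 193 223 1254
((326.5, 208.0), (30.0, 57.0), 90.0)
[[ 0.5361  0.0792  0.016 ]
 [ 0.5387 -0.0848  0.016 ]
 [ 0.4518 -0.0849  0.016 ]
 [ 0.4491  0.0768  0.016 ]] [ 0.49389791 -0.00341532  0.016     ]
[0.00592814 0.5357002 ] yaw -0.0059280658857165155
[0.01038796 0.45235699] yaw -0.010387589908589063
[ 20 104 147] [ 19  95 124]
[308.66666667 222.05128205] 195 (300, 215, 18, 15)
[[308.15927981 221.48342692]
 [308.16431236 219.15831448]
 [308.1760213  213.74861174]]
[[344.86894602 204.27122749]]
```

>>> arm_command([
  {"translation": [0,0,0],"twist": -6.85},
  {"translation": [0,0,0],"twist": -6.85},
  {"translation": [-38,-27,0],"twist": 0},
  {"translation": [-38,-27,0],"twist": 0},
  {"translation": [-38,-27,0],"twist": 0},
  {"translation": [-38,-27,0],"twist": 0},
  {"translation": [-38,-27,0],"twist": 0},
  {"translation": [-36,-25,0],"twist": 0},
], jaw=0)

```text
time_s: 1.1
tcp_pos: [0.3512, 0.349, 0.2265]
ee_rot: [-0.0, 1.0, -0.0, -0.0]
contact_force: [-0.4, 1.1, 0.8]
grip_width: 0.0168
```

>>> arm_command([
  {"translation": [-10,-41,0],"twist": 0},
  {"translation": [-10,-41,0],"twist": 0},
  {"translation": [-10,-41,0],"twist": 0},
  {"translation": [-10,-41,0],"twist": 0},
  {"translation": [-10,-41,0],"twist": 0},
  {"translation": [-10,-42,20],"twist": 0},
  {"translation": [-10,-42,30],"twist": 0},
  {"translation": [-9,-42,30],"twist": 0},
  {"translation": [-8,-43,30],"twist": 0},
  {"translation": [0,0,0],"twist": 0},
])

```text
time_s: 2.35
tcp_pos: [0.4363, -0.0257, 0.1147]
ee_rot: [0.002, 1.0, 0.0, -0.002]
contact_force: [0.2, 0.1, 0.5]
grip_width: 0.0006
```

Run:
```python
from h import *
print(arm.read_state())
for n,(a,b,c,d) in(('top',(170,270,260,390)),('side',(150,250,240,370))):
    cv2.imwrite(f'pics/{n}1.png',cv2.resize(arm.get_image(n)[a:b,c:d,::-1],None,fx=6,fy=6,interpolation=cv2.INTER_CUBIC))
```

```text
{'time_s': 2.35, 'q': array([-2.34503972e-01,  3.23639554e-01,  1.90941134e+00, -2.59885704e-04,
        9.13007970e-01, -1.80144818e+00]), 'joint_vel': array([ 0.06155814, -0.04704826, -0.01856129,  0.01934206,  0.04016884,
        0.04002821]), 'effort': array([ -1.57632966, -35.19247413, -18.82192433,  -0.28505461,
        -0.40824892,  -0.4529785 ]), 'tcp_pos': array([ 0.4362827 , -0.02574496,  0.11465749]), 'ee_rot': array([ 1.84638042e-03,  9.99995797e-01,  4.14812239e-04, -2.19663669e-03]), 'contact_force': array([0.21976932, 0.07742295, 0.50748468]), 'moment': array([ 0.05112392, -0.02129386, -0.00948843]), 'grip_width': 0.0005648351868736628}
```

View pics/side1.png

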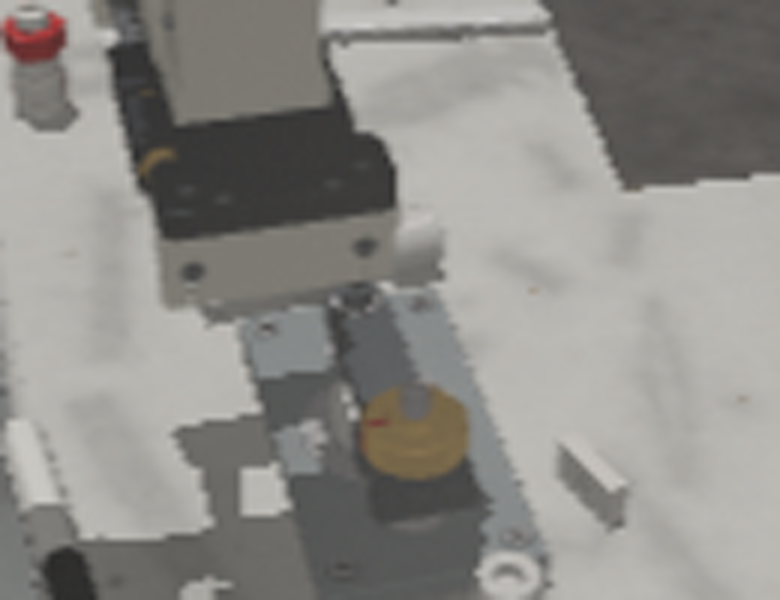

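View pics/top1.png

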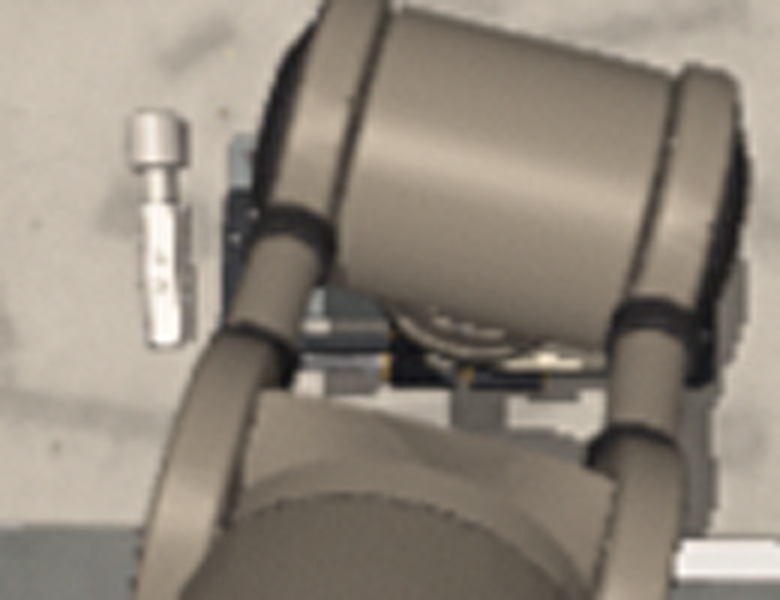

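Run:
```python
from h import *
for n,o in(('top',(260,170)),('side',(240,150))):
    print(n,(proj(n,[[.4363,-.0257,.1147],[.4363,-.0257,.18],[.4363,-.12,.18]])-o)*6)
```

```text
top [[452.10697742 322.11115869]
 [458.05973705 301.53787076]
 [694.00156632 305.40567895]]
side [[236.49219984 288.40837116]
 [227.39049744 139.3608644 ]
 [282.23775299 310.34604466]]
```

>>> arm_command([
  {"translation": [0,0,30],"twist": 0},
  {"translation": [0,0,31],"twist": 0},
  {"translation": [-10,0,0],"twist": 0},
  {"translation": [-8,-4,0],"twist": 0},
  {"translation": [0,0,0],"twist": 0},
])

```text
time_s: 3.08
tcp_pos: [0.4573, -0.028, 0.0571]
ee_rot: [-0.0, 1.0, -0.0, 0.002]
contact_force: [-0.3, -0.3, -0.7]
grip_width: 0.0004
```

>>> arm_command([
  {"translation": [0,0,0],"twist": 0},
  {"translation": [0,-1,2],"twist": 0},
  {"translation": [0,0,0],"twist": 0},
])

```text
time_s: 3.45
tcp_pos: [0.4551, -0.0288, 0.0537]
ee_rot: [-0.0, 1.0, 0.0, -0.0]
contact_force: [0.1, 0.2, 0.6]
grip_width: 0.0002
```

>>> arm_command([
  {"translation": [-5,-3,1.5],"twist": 0},
  {"translation": [-3,-2,0],"twist": 0},
  {"translation": [-1,0,0],"twist": 0},
  {"translation": [0,0,0],"twist": 0},
])

```text
time_s: 3.95
tcp_pos: [0.4642, -0.0338, 0.0521]
ee_rot: [-0.0, 1.0, 0.0, -0.0]
contact_force: [-2.0, -0.9, -0.1]
grip_width: 0.0001
```

>>> arm_command([
  {"translation": [-0.5,0,0],"twist": 0},
  {"translation": [0,0,0],"twist": 0},
])

```text
time_s: 4.2
tcp_pos: [0.4645, -0.0337, 0.0521]
ee_rot: [-0.0, 1.0, 0.0, -0.0]
contact_force: [-2.1, -0.1, -0.2]
grip_width: 0.0004
```

>>> arm_command([
  {"translation": [-0.5,-1,0],"twist": 0},
  {"translation": [0,-3,0],"twist": 0},
  {"translation": [0,-3,0],"twist": 0},
  {"translation": [0,0,0],"twist": 0},
])

```text
time_s: 4.7
tcp_pos: [0.4641, -0.0407, 0.0521]
ee_rot: [-0.0, 1.0, 0.0, -0.001]
contact_force: [-5.6, 0.2, 2.7]
grip_width: 0.0006
```

Run:
```python
from h import *
for n,(a,b,c,d) in(('side',(190,250,270,350)),):
    cv2.imwrite(f'pics/{n}2.png',cv2.resize(arm.get_image(n)[a:b,c:d,::-1],None,fx=8,fy=8,interpolation=cv2.INTER_CUBIC))
```

```text
(no output)
```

View pics/side2.png

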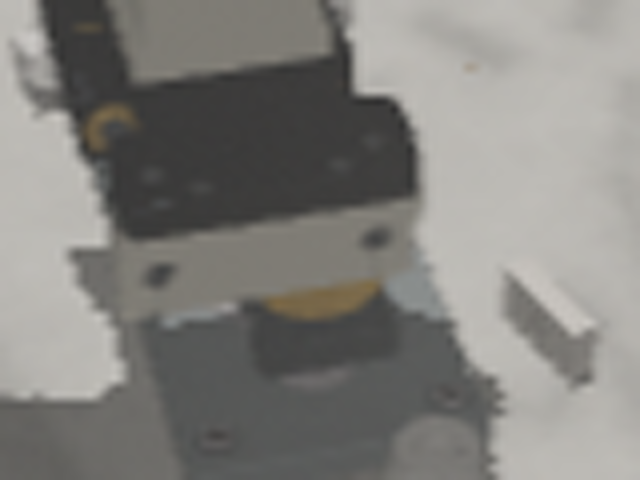

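>>> arm_command([
  {"translation": [0,-4,0],"twist": 0},
  {"translation": [0,-4,0],"twist": 0},
  {"translation": [0,-4,0],"twist": 0},
  {"translation": [0,-2,0],"twist": 0},
])

```text
time_s: 5.25
tcp_pos: [0.4641, -0.0545, 0.0521]
ee_rot: [-0.0, 1.0, 0.0, -0.001]
contact_force: [-6.4, 2.2, 4.2]
grip_width: 0.0006
```

>>> arm_command([
  {"translation": [0,-4,0],"twist": 0},
  {"translation": [0,-4,0],"twist": 0},
  {"translation": [0,-4,0],"twist": 0},
  {"translation": [0,-2,0],"twist": 0},
])

```text
time_s: 5.75
tcp_pos: [0.4648, -0.0689, 0.0523]
ee_rot: [-0.0, 1.0, 0.0, -0.0]
contact_force: [-4.9, 1.5, 3.7]
grip_width: 0.0005
```

>>> arm_command([
  {"translation": [12,0,0],"twist": 0},
  {"translation": [18,18,-30],"twist": 0},
  {"translation": [0,18,-32],"twist": 0},
  {"translation": [0,0,0],"twist": 0},
])

```text
time_s: 6.25
tcp_pos: [0.4368, -0.0325, 0.1163]
ee_rot: [-0.001, 1.0, -0.001, 0.003]
contact_force: [0.1, -0.8, -0.6]
grip_width: 0.0004
```

Run:
```python
from h import *
for n,(a,b,c,d) in(('side',(190,250,270,350)),):
    cv2.imwrite(f'pics/{n}3.png',cv2.resize(arm.get_image(n)[a:b,c:d,::-1],None,fx=8,fy=8,interpolation=cv2.INTER_CUBIC))
```

```text
(no output)
```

View pics/side3.png

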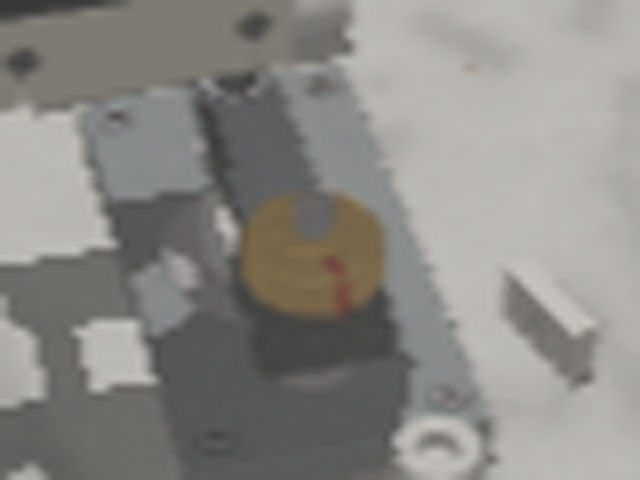

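```bash
cat >> h.py <<'E'
def mark(tag,z=0.065,c0=(.4937,-.052)):
    im=arm.get_image('side');h=cv2.cvtColor(im,cv2.COLOR_RGB2HSV)
    cv2.imwrite(f'pics/{tag}.png',cv2.resize(im[190:250,270:350,::-1],None,fx=8,fy=8,interpolation=cv2.INTER_CUBIC))
    m=((h[...,0]<9)|(h[...,0]>168))&(h[...,1]>95);m[:200]=0;m[240:]=0;m[:,:295]=0;m[:,:295]=0;m[:,325:]=0
    P=np.argwhere(m)[:,::-1]
    print(len(P))
    for p in P:
        w=ray('side',p,z)[0][:2]-c0
        print(p,(w*1000).round(1),'r',(np.linalg.norm(w)*1000).round(1),'ang',np.degrees(np.arctan2(w[1],w[0])).round(0))
E
python3 - <<'E'
from h import *
mark('m3')
s=cv2.imread('pics/side0.png')[:,:,::-1]
class A:
    get_image=lambda self,n:s
    calibration=arm.calibration
import h;h.arm=A();h.arm.calibration=arm.calibration
h.mark('m0',.064)
E
```

```text
6
[311 222] [  3.5 -11.6] r 12.1 ang -73.0
[311 223] [  2.7 -14.7] r 15.0 ang -79.0
[312 223] [  4.9 -15.2] r 16.0 ang -72.0
[312 226] [  2.5 -24.5] r 24.6 ang -84.0
[312 227] [  1.7 -27.5] r 27.6 ang -86.0
[312 228] [  0.9 -30.6] r 30.6 ang -88.0
3
[301 220] [-16.1   1.1] r 16.1 ang 176.0
[302 220] [-13.9   0.6] r 13.9 ang 178.0
[303 220] [-11.8   0.1] r 11.8 ang 180.0
```

>>> arm_command([
  {"translation": [0,0,31],"twist": 0},
  {"translation": [0,0,31],"twist": 0},
  {"translation": [-15,0,0],"twist": 0},
  {"translation": [-12,0,0],"twist": 0},
  {"translation": [-3,-2,0],"twist": 0},
  {"translation": [0,-4,0],"twist": 0},
  {"translation": [0,-5,0],"twist": 0},
  {"translation": [0,-5,0],"twist": 0},
])

```text
time_s: 7.35
tcp_pos: [0.4641, -0.0489, 0.0519]
ee_rot: [-0.0, 1.0, 0.0, -0.001]
contact_force: [-4.6, 1.5, -2.9]
grip_width: 0.0006
```

>>> arm_command([
  {"translation": [0,-5,0],"twist": 0},
  {"translation": [0,-5,0],"twist": 0},
  {"translation": [0,-5,0],"twist": 0},
  {"translation": [0,-5,0],"twist": 0},
  {"translation": [0,0,0],"twist": 0},
])

```text
time_s: 7.98
tcp_pos: [0.465, -0.0695, 0.0524]
ee_rot: [-0.0, 1.0, -0.0, -0.0]
contact_force: [-4.6, -0.8, -0.8]
grip_width: 0.0003
```

>>> arm_command([
  {"translation": [12,0,-1],"twist": 0},
  {"translation": [0,36,0],"twist": 0},
  {"translation": [-8,0,0],"twist": 0},
  {"translation": [-4,-1,0],"twist": 0},
  {"translation": [0,-5,0],"twist": 0},
  {"translation": [0,-6,0],"twist": 0},
  {"translation": [0,-6,0],"twist": 0},
  {"translation": [0,-6,0],"twist": 0},
  {"translation": [0,-6,0],"twist": 0},
  {"translation": [0,-6,0],"twist": 0},
])

```text
time_s: 9.22
tcp_pos: [0.4646, -0.0694, 0.0532]
ee_rot: [0.0, 1.0, 0.0, -0.001]
contact_force: [-2.6, 1.3, 0.5]
grip_width: 0.0002
```

>>> arm_command([
  {"translation": [12,0,-0.5],"twist": 0},
  {"translation": [12,18,-30],"twist": 0},
  {"translation": [6,18,-32],"twist": 0},
  {"translation": [0,0,0],"twist": 0},
])

```text
time_s: 9.72
tcp_pos: [0.4363, -0.0326, 0.1176]
ee_rot: [-0.001, 1.0, -0.001, 0.003]
contact_force: [0.4, -0.0, 0.1]
grip_width: 0.0003
```

Run:
```python
from h import *
mark('m4',.0675)
```

```text
2
[303 215] [-8.8 12.4] r 15.2 ang 125.0
[304 216] [-7.4  8.6] r 11.4 ang 131.0
```

View pics/m4.png

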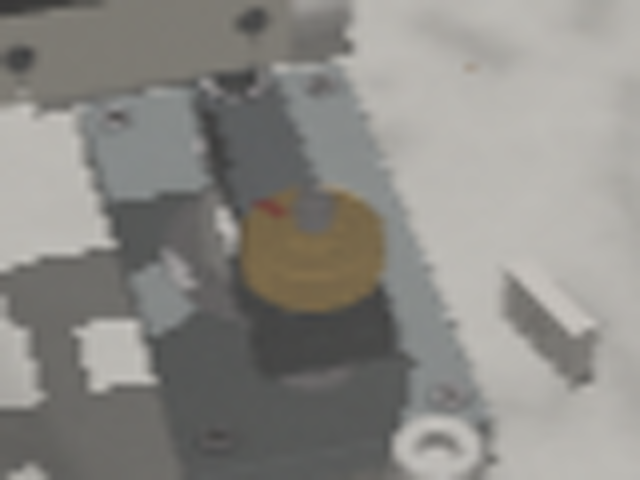

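>>> arm_command([
  {"translation": [0,0,31],"twist": 0},
  {"translation": [0,0,31],"twist": 0},
  {"translation": [-15,0,0],"twist": 0},
  {"translation": [-11,0,0],"twist": 0},
  {"translation": [-4,-2,0],"twist": 0},
  {"translation": [0,-4,0],"twist": 0},
  {"translation": [0,-6,0],"twist": 0},
  {"translation": [0,-6,0],"twist": 0},
  {"translation": [0,-6,0],"twist": 0},
  {"translation": [0,-6,0],"twist": 0},
])

```text
time_s: 11.02
tcp_pos: [0.4642, -0.063, 0.0536]
ee_rot: [-0.0, 1.0, 0.0, -0.001]
contact_force: [-5.3, 2.7, 1.5]
grip_width: 0.0006
```

>>> arm_command([
  {"translation": [0,-6,0],"twist": 0},
  {"translation": [12,0,-1],"twist": 0},
  {"translation": [0,36,0],"twist": 0},
  {"translation": [-8,0,0],"twist": 0},
  {"translation": [-4,-1,0],"twist": 0},
  {"translation": [0,-5,0],"twist": 0},
  {"translation": [0,-6,0],"twist": 0},
  {"translation": [0,-6,0],"twist": 0},
  {"translation": [0,-6,0],"twist": 0},
  {"translation": [0,-6,0],"twist": 0},
])

```text
time_s: 12.28
tcp_pos: [0.4641, -0.0633, 0.0547]
ee_rot: [0.0, 1.0, 0.0, -0.001]
contact_force: [-6.2, 2.5, 4.5]
grip_width: 0.0004
```

>>> arm_command([
  {"translation": [0,-6,0],"twist": 0},
  {"translation": [12,0,-1],"twist": 0},
  {"translation": [12,18,-30],"twist": 0},
  {"translation": [6,18,-32],"twist": 0},
  {"translation": [0,0,0],"twist": 0},
])

```text
time_s: 12.9
tcp_pos: [0.4362, -0.0326, 0.1197]
ee_rot: [-0.001, 1.0, -0.001, 0.003]
contact_force: [0.7, -0.3, 0.2]
grip_width: 0.0004
```

Run:
```python
from h import *
mark('m5',.069)
```

```text
3
[314 218] [12.1 -4.8] r 13.0 ang -22.0
[315 218] [14.2 -5.3] r 15.2 ang -20.0
[316 218] [16.4 -5.8] r 17.4 ang -20.0
```

View pics/m5.png

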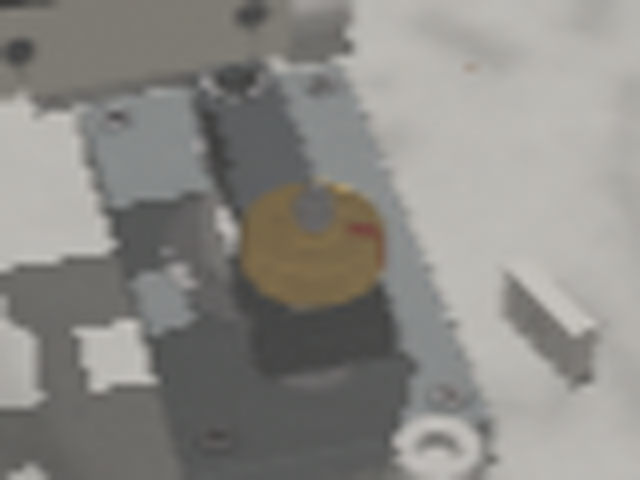

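>>> arm_command([
  {"translation": [0,0,31],"twist": 0},
  {"translation": [0,0,31],"twist": 0},
  {"translation": [-15,0,0],"twist": 0},
  {"translation": [-11,0,0],"twist": 0},
  {"translation": [-4,-2,0],"twist": 0},
  {"translation": [0,-4,0],"twist": 0},
  {"translation": [0,-6,0],"twist": 0},
  {"translation": [0,-6,0],"twist": 0},
  {"translation": [0,-6,0],"twist": 0},
  {"translation": [0,-6,0],"twist": 0},
])

```text
time_s: 14.2
tcp_pos: [0.4642, -0.063, 0.0556]
ee_rot: [-0.0, 1.0, 0.0, -0.001]
contact_force: [-5.9, 2.0, 2.1]
grip_width: 0.0007
```

>>> arm_command([
  {"translation": [0,-6,0],"twist": 0},
  {"translation": [12,0,-1],"twist": 0},
  {"translation": [0,36,0],"twist": 0},
  {"translation": [-8,0,0],"twist": 0},
  {"translation": [-4,-1,0],"twist": 0},
  {"translation": [0,-5,0],"twist": 0},
  {"translation": [0,-6,0],"twist": 0},
  {"translation": [0,-6,0],"twist": 0},
  {"translation": [0,-6,0],"twist": 0},
  {"translation": [0,-6,0],"twist": 0},
])

```text
time_s: 15.45
tcp_pos: [0.4641, -0.0632, 0.0567]
ee_rot: [0.0, 1.0, 0.0, -0.001]
contact_force: [-6.1, 1.7, 4.2]
grip_width: 0.0006
```

>>> arm_command([
  {"translation": [0,-2,0],"twist": 0},
  {"translation": [12,0,-1],"twist": 0},
  {"translation": [12,16,-30],"twist": 0},
  {"translation": [6,16,-32],"twist": 0},
  {"translation": [0,0,0],"twist": 0},
])

```text
time_s: 16.08
tcp_pos: [0.4363, -0.0329, 0.1217]
ee_rot: [-0.001, 1.0, -0.001, 0.003]
contact_force: [-0.2, 0.1, -0.8]
grip_width: 0.0008
```

Run:
```python
from h import *
mark('m6',.070)
```

```text
2
[302 217] [-13.1   3.8] r 13.6 ang 164.0
[303 217] [-11.    3.2] r 11.4 ang 164.0
```

View pics/m6.png

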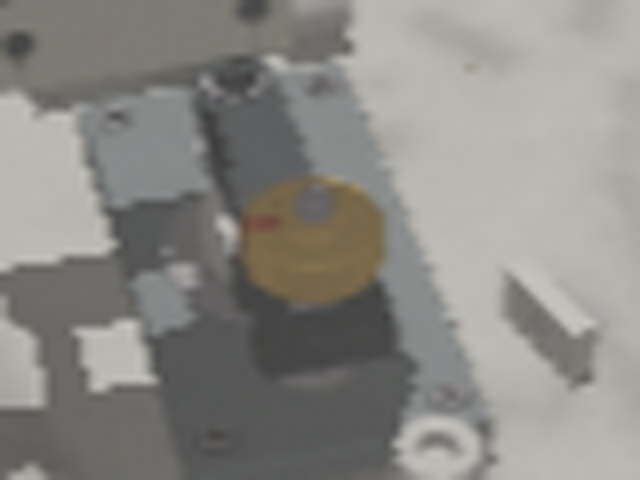

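>>> arm_command([
  {"translation": [0,15,20],"twist": 0},
  {"translation": [0,16,30],"twist": 0},
  {"translation": [0,0,30],"twist": 0},
  {"translation": [0,0,0],"twist": 0},
  {"translation": [0,0,0],"twist": 0},
  {"translation": [0,0,0],"twist": 0},
])

```text
time_s: 16.88
tcp_pos: [0.4361, -0.0022, 0.0405]
ee_rot: [0.0, 1.0, -0.0, 0.001]
contact_force: [0.0, 0.4, -0.3]
grip_width: 0.0004
```

>>> arm_command([
  {"translation": [-15,0,3],"twist": 0},
  {"translation": [-12,0,0],"twist": 0},
  {"translation": [-8,0,0],"twist": 0},
  {"translation": [-4,0,0],"twist": 0},
  {"translation": [-4,0,0],"twist": 0},
  {"translation": [0,0,0],"twist": 0},
])

```text
time_s: 17.62
tcp_pos: [0.4785, -0.0018, 0.0366]
ee_rot: [-0.0, 1.0, 0.0, 0.0]
contact_force: [-0.9, -0.9, 0.4]
grip_width: 0.0005
```

>>> arm_command([
  {"translation": [-5,0,0],"twist": 0},
  {"translation": [-5,0,0],"twist": 0},
  {"translation": [-5,0,0],"twist": 0},
  {"translation": [-5,0,0],"twist": 0},
])

```text
time_s: 18.12
tcp_pos: [0.4988, -0.0015, 0.0368]
ee_rot: [-0.0, 1.0, 0.0, 0.0]
contact_force: [-2.1, 0.4, 1.2]
grip_width: 0.0006
```

Run:
```python
from h import *
mark('m7',.070)
```

```text
0
```

View pics/m7.png

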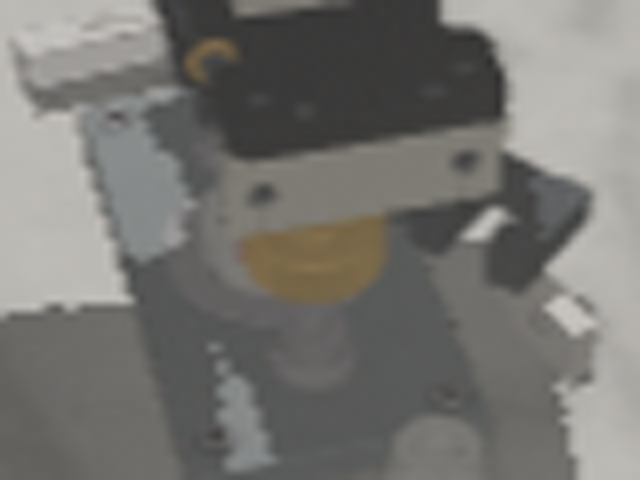

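Strap is swinging; its slotted head is at about crop (540,220), out from under the nut. I continue the push.

>>> arm_command([
  {"translation": [-5,0,0],"twist": 0},
  {"translation": [-5,0,0],"twist": 0},
  {"translation": [-5,0,0],"twist": 0},
  {"translation": [-5,0,0],"twist": 0},
  {"translation": [-5,0,0],"twist": 0},
  {"translation": [0,3,0],"twist": 0},
  {"translation": [0,3,0],"twist": 0},
  {"translation": [0,2,0],"twist": 0},
  {"translation": [0,0,0],"twist": 0},
])

```text
time_s: 19.3
tcp_pos: [0.5235, 0.0065, 0.0369]
ee_rot: [-0.0, 1.0, 0.0, 0.0]
contact_force: [1.0, -1.4, 3.0]
grip_width: 0.0004
```

>>> arm_command([
  {"translation": [0,-5,0],"twist": 0},
  {"translation": [0,0,-30],"twist": 0},
  {"translation": [0,0,-50],"twist": 0},
  {"translation": [20,0,-50],"twist": 0},
  {"translation": [30,40,-30],"twist": 0},
  {"translation": [20,50,0],"twist": 0},
  {"translation": [20,50,0],"twist": 0},
  {"translation": [10,50,0],"twist": 0},
  {"translation": [10,50,0],"twist": 0},
  {"translation": [0,0,0],"twist": 0},
])

```text
time_s: 20.55
tcp_pos: [0.4118, 0.2436, 0.1963]
ee_rot: [-0.003, 1.0, 0.0, -0.001]
contact_force: [-0.5, -1.1, 0.6]
grip_width: 0.0004
```

Run:
```python
from h import *
mark('m8',.070)
t=arm.get_image('top');print(arm.read_state()['contact_force'])
cv2.imwrite('pics/t8.png',cv2.resize(t[170:270,260:390,::-1],None,fx=6,fy=6,interpolation=cv2.INTER_CUBIC))
```

```text
2
[303 217] [-11.    3.2] r 11.4 ang 164.0
[304 217] [-8.8  2.7] r 9.2 ang 163.0
[ 0.26166632 -0.61155331  0.89220692]
```

View pics/m8.png

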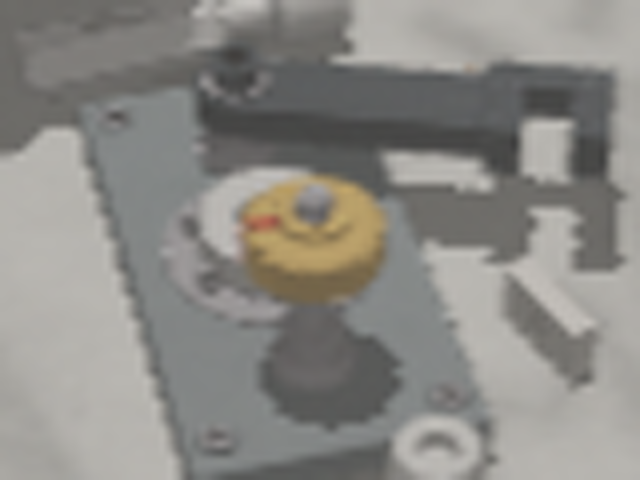

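View pics/t8.png

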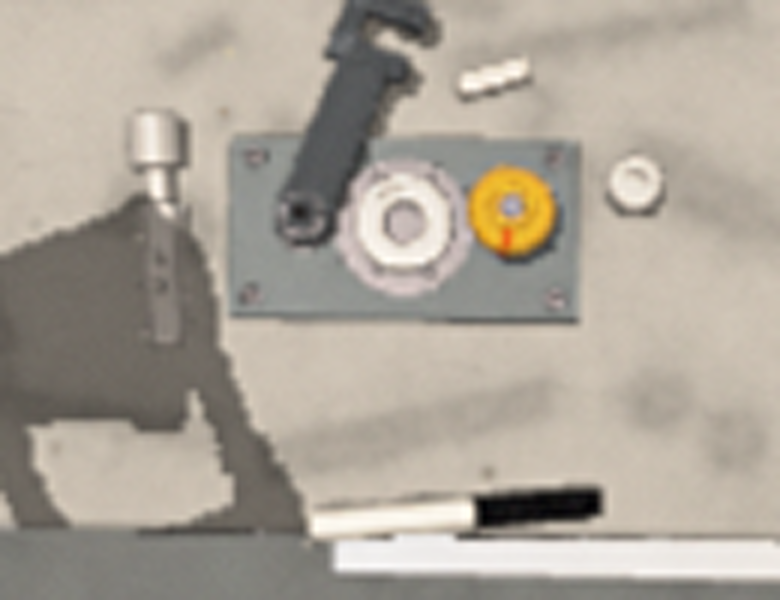

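>>> arm_command([
  {"translation": [-10,-50,0],"twist": 0},
  {"translation": [-10,-50,0],"twist": 0},
  {"translation": [-20,-50,0],"twist": 0},
  {"translation": [-20,-50,0],"twist": 0},
  {"translation": [-30,-40,0],"twist": 0},
  {"translation": [-20,-1,10],"twist": 0},
  {"translation": [0,0,40],"twist": 0},
  {"translation": [0,0,40],"twist": 0},
  {"translation": [0,0,0],"twist": 0},
  {"translation": [0,0,0],"twist": 0},
])

```text
time_s: 21.9
tcp_pos: [0.524, -0.0008, 0.108]
ee_rot: [0.001, 1.0, -0.0, 0.001]
contact_force: [0.2, 0.3, 0.3]
grip_width: 0.0003
```

>>> arm_command([
  {"translation": [-4,-1,30],"twist": 0},
  {"translation": [0,0,30],"twist": 0},
  {"translation": [0,0,10],"twist": 0},
  {"translation": [0,4,0],"twist": 0},
  {"translation": [0,4,0],"twist": 0},
  {"translation": [0,4,0],"twist": 0},
  {"translation": [0,4,0],"twist": 0},
  {"translation": [0,3,0],"twist": 0},
  {"translation": [0,0,0],"twist": 0},
  {"translation": [0,0,0],"twist": 0},
])

```text
time_s: 23.15
tcp_pos: [0.5275, 0.0183, 0.0369]
ee_rot: [-0.0, 1.0, 0.0, 0.0]
contact_force: [2.7, -1.7, 5.3]
grip_width: 0.0009
```

>>> arm_command([
  {"translation": [0,-8,0],"twist": 0},
  {"translation": [0,-2,-30],"twist": 0},
  {"translation": [0,0,-50],"twist": 0},
  {"translation": [20,0,-50],"twist": 0},
  {"translation": [30,40,-30],"twist": 0},
  {"translation": [20,50,0],"twist": 0},
  {"translation": [20,50,0],"twist": 0},
  {"translation": [10,50,0],"twist": 0},
  {"translation": [10,50,0],"twist": 0},
  {"translation": [0,0,0],"twist": 0},
])

```text
time_s: 24.4
tcp_pos: [0.4153, 0.2502, 0.1957]
ee_rot: [-0.002, 1.0, -0.0, -0.002]
contact_force: [-0.4, -0.5, 0.7]
grip_width: 0.0005
```

Run:
```python
from h import *
mark('m9',.070)
t=arm.get_image('top');print(arm.read_state()['contact_force'],np.abs(arm.read_state()['joint_vel']).max())
cv2.imwrite('pics/t9.png',cv2.resize(t[170:270,260:390,::-1],None,fx=6,fy=6,interpolation=cv2.INTER_CUBIC))
cv2.imwrite('pics/t9f.png',t[:,:,::-1])
```

```text
2
[303 217] [-11.    3.2] r 11.4 ang 164.0
[304 217] [-8.8  2.7] r 9.2 ang 163.0
[ 0.23339378 -0.56665067  0.0796252 ] 0.033222391605790595
```

View pics/t9.png

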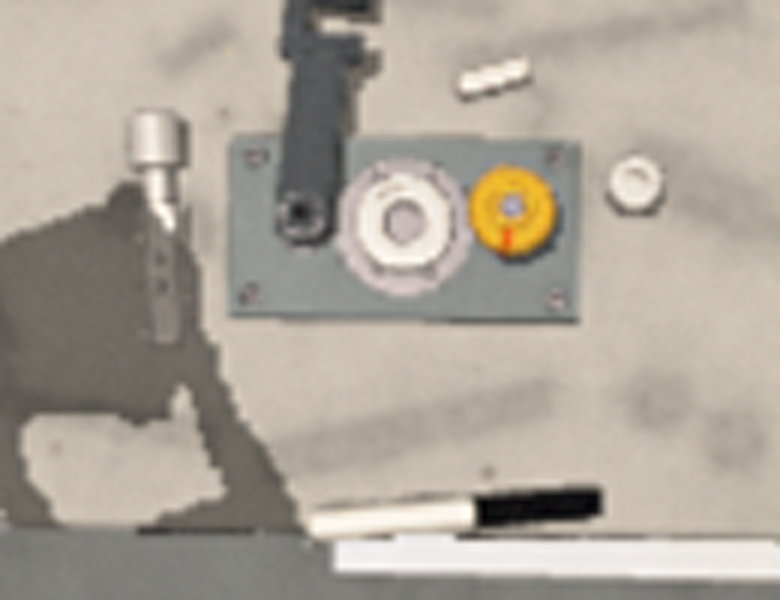

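View pics/t9f.png

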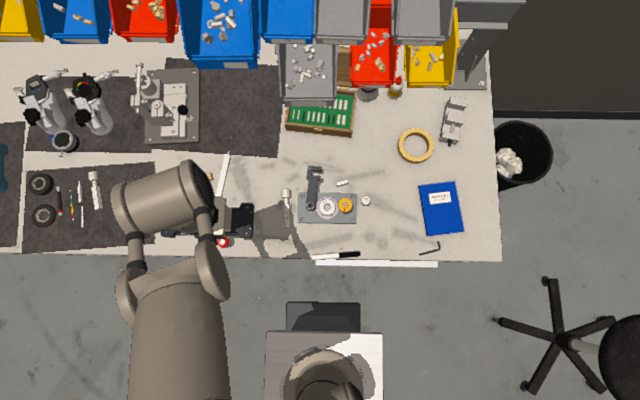

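The strap now stands at about 1.45 rad: pivot at crop (303,215), head centre near (328,20). The ring at (405,222) is uncovered and still in its nest, the nut mark is unchanged, and the bystanders in view are in place. I'm handing in the job.

```bash
python3 -c "
from rig import arm
print(arm.sign_off())"
```

```text
the job is handed in; nothing more can be done
None
```

I loosened the nut by about two turns, swung the strap clear of the ring and handed in the job after about 24.5 s. No verdict came back.

- **Nut:** I rolled the shut fingertips across the front of the rim in seven strokes, at about 3 to 6 N. In the pictures the red mark went from about 178° to about 164° on its second time round. That is about 707°, or 12.3 rad, give or take the unknown starting offset of up to 0.3 rad. The mark was unchanged after I pushed the strap.
- **Strap:** The first push opened it to only about 1.17 rad, less than the 1.47 rad I had worked out and close to the 1.1 rad limit. I pushed again, and in the last top picture it stands at about 1.45 rad.
- **Ring and bystanders:** The ring lies uncovered in its nest, judged by eye and not measured. The plug gauge, gauge block and collet look unmoved in the last close-up. The hex key shows no change in the full picture. The arm partly hid the caliper and coupling at the left in that picture, so I couldn't check them fully. It only passed above them, 0.2 m up.
- **Forces:** The largest readings returned after my moves were about 8 N. With the arm clear of everything, the last reading was within noise.

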